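# Clamp the bracket, then hold the purge lever half way

### The arm

A 6-joint arm with a two-finger parallel gripper is mounted at the origin on the work surface. World frame = base frame: x ahead of the robot, y to its left, z up, the work surface at z = 0. Lengths are in mm, angles in rad, forces in N, time in s.
With the tool pointing down it reaches from about 350 to 975 mm from the base axis. Payload 7.1 kg.
Tool frame: the origin (TCP) lies at the very end of the fingers, on their centre line; the grasp point (between the pads) lies ctrl.hold_point_z behind it (ctrl.hold_point_z is the distance from the TCP to the grasp point, in mm); z points along the fingers, y is the line along which they close (so a half turn about z gives the same grasp; the last joint's range is limited). The gripper opens to 88 mm and grips with 3 to 60 N. Pads are 20 mm wide; open, the fingers measure 115 mm over their backs; the gripper's body (75 mm by 178 mm) begins 61 mm behind the grasp point.
Start: joints at [-1.165, 0.423, 1.63, -0, 1.089, -0.019], TCP at [257.601, -569.426, 189.375] pointing down, gripper open.
Joint ranges: [-3, 3], [-0.9, 2.11], [0.09, 2.58], [-1.31, 4.45], [0.11, 2.69], [-2.54, 2.54]. Speed limits (rad/s): [2.39, 2.39, 3.01, 3.14, 3.14, 3.14].

### API

Orientations are given as a rotation vector (axis times angle).
In Python, from workcell import ctrl gives the robot as it stands. The module is installed in compiled form; this text tells all that it offers.
- The arm moves only by the shell command python3 -m creep 'ROWS'. ROWS is JSON, a list of rows, each an object with "translation": the shift along the tool's x, y, z in mm, a list of three; "angular": the turn, a rotation vector about the tool's x, y, z in rad, a list of three; "jaw": the opening, from 0 (shut) to 1 (fully open). A call has exactly 8 rows; each row is the pose to reach, as a shift and turn from the pose commanded when the call began, along the tool's axes at that moment; what a row does not reach only later rows make up. A row lasts 1/8 s, in which the tool goes at most 62.5 mm and 10.7 degrees, less where a joint would pass 70% of its speed; a pose out of reach is approached as far as the arm can. A call with a gripper value outside its range is refused whole. The fingers move at their own pace and stop on an object; the grip force is fixed at half the most. Time passes only in rows, so rows that repeat a pose let the fingers close, or fill a call up. It gives the time, the measured TCP pose, the force, the opening and the grip force at its end, in the units of the state.
- ctrl.get_obs(): the state, without advancing time (a new reading comes with each control period).
- ctrl.get_image(name): name is "side" or "top" or "wrist"; returns the picture (400x640x3 uint8, red, green, blue); there is no depth.
- ctrl.camera_info(name): a dict with "camera_matrix" (3x3 intrinsics, pixels), "distortion" ([k1, k2, p1, p2, k3] as OpenCV has them; the pictures are not rectified), "world_from_camera" (4x4, takes a point from camera to world coordinates). Camera axes: x right, y up, looking along -z (the intrinsics and any distortion apply to the point x, -y, -z); pixel columns grow to the right and rows downward; lengths in mm; the calibration is good to about 2 mm. A picture is of the moment at which its call begins: read the wrist's pose just before it. camera_info takes no time and is no camera call; for the wrist camera it gives the pose at the moment of the call.
- ctrl.close_job(): hands the job in; it is judged then, once.
Trained networks look in the newest picture that a camera, given by its name, has taken for a name from the list of things; names that differ only in an ending like _2 or _b are one class to them, and where a whole thing is asked for, a point or a joint stands for the part that bears it (a point fixed in the world has none). Each returns a list of dicts, best first, with "score" (0 to 1); they miss things now and then, are a little off and sometimes report something else, mostly with a low value. They report only what shows in the picture. A call takes as long as a camera call. They do not tell look-alikes from the thing itself.
- ctrl.look_for(camera, label): "rect" ([left, top, right, bottom] in pixels, round what is visible of it).
The state is a dict: "t": time; "qpos": joint angles; "qvel": joint speeds; "joint_torque": joint torques, N m; "ee_pos": TCP position; "orientation": TCP orientation; "ft_force": force on the tool from outside, world axes, zero at the start; "moment": the same for the moment, N m; "width": finger opening in mm; "grasp_force": force on a finger pad.
Only numpy, scipy, OpenCV 4.12 (cv2) and the standard library are available. Lean on these libraries where they do the work, as an engineer would, in place of code of your own. Each camera call takes 0.05 s, during which the arm holds its last target. There are 200 camera calls.

### The job

Take the orange-handled spring clamp off its rack and clip it over the yellow-marked part of the bracket's top edge, jaws well down and straddling the edge squarely, and let go of it. Then press the red pad of the purge valve's dead-man lever about half way down, so that its pointer stands in the green band, and keep holding it there: the job finishes while you are still holding the lever. Do not disturb the other things on the table.

Things in the scene. Friction and masses are not known exactly. Their poses are not given: they have to be found in the camera images.
- clamp: loose sprung hinged clamp, 110 g, at the start clipped on the rack's bar. Two flat orange handles up, two steel jaws down, pin between. Origin: grip centre between the handles, 20 mm below their tops; hinge pin 42 mm below it, jaw tips 94 mm below. z up; opens and closes along its x; 24 mm wide in y. Handles measure 40 mm over their outsides at the origin, 48 mm at the top, 23 mm when squeezed
- clamp_jaws (a point): midway between the jaw pads (pads 14 mm high, this point is half-way up them), on the clamp, 87 mm straight below its origin. The space between the jaws reaches 38 mm up from here to the hinge pin
- clamp_spring (a joint): clamp opening: -0.2 shut and empty, 0 on a 10 mm edge (rack bar, bracket), 0.4 fully open (rad). Squeezing the handles along x opens the jaws, to 28 mm apart at the stop, where the handles stand parallel and each half has turned 0.2 rad. It takes 7 N at first, 12 N at the stop; 25 to 30 N holds it firmly at the stop. Let go, it springs shut
- rack: blue clamp rack: foot 90 x 150 mm (x, y), 10 mm thick steel flat bar running along its y, bar 140 mm long from 60 to 95 mm above the table. Origin on the table under the bar's middle; fixed
- fixture: dark steel welding fixture: base 130 x 150 x 12 mm, on it an upright plate along its y axis, 140 mm long: the aluminium bracket lying against its steel backing plate, together 10 mm thick (x), top edge 95 mm above the table. Origin on the table under the upright's middle; fixed
- mark (a point): middle of the yellow-painted part (50 mm along y) of the bracket and backing plate's top edge, at the level of the edge, 95 mm above the table; axes as the fixture's
- valve: purge valve with the lever, fixed: base 210 x 100 x 12 mm, grey block at its +x end, lever on top pointing to its -x. Origin on the table, under the red pad when the lever is level. Beside the lever, 36 mm in +y and 50 mm in +x of the origin, a 14 mm square post, 128 mm tall, is painted red, green, white from low to high; the lever's pointer stands in the green when the lever is about level
- lever_hinge (a point): axis of the lever, along the valve's y, 125 mm in +x of the valve's origin and 95 mm above the table; does not move
- lever_pad (a point): centre of the upper face of the lever's red pad (55 x 44 mm), 125 mm from the hinge along the lever; moves with the lever: about 141 mm above the table when up, 104 mm when half way (level)
- lever (a joint): lever angle: 0 up (where its spring returns it), 0.3 half way (level), 0.6 fully down, positive as the pad is pressed down (rad). Pushing down on the pad takes about 5 N to start, 8 N half way, 12 N fully down
- block: dark steel block, 50 mm cube, origin under its centre; bystander, leave it alone
- magnet: red welding magnet, 60 x 50 x 20 mm, origin under its centre; bystander, leave it alone
- brush: hand brush lying flat, about 200 mm long, origin on the table near its middle; bystander, leave it alone
- hammer: hammer lying flat, about 250 mm long, origin on the table near its middle; bystander, leave it alone
- offcut: brass offcut, 40 mm diameter, 30 mm tall, origin under its centre; bystander, leave it alone
- wrench: steel wrench lying flat, origin on the table near its middle; bystander, leave it alone
There are look-alikes about, which are no part of the job. What is shaped like the fixture but turquoise is not meant.

How it is judged (in metres and radians):
On the way, in this order (a step that is already met when the one before it is completed fails the run):
1. the clamp is clipped on the marked part of the bracket's edge and let go (horizontal distance between clamp_jaws and mark below 0.018 m and z of clamp_jaws in the frame of mark between -0.04 and -0.004 m and value of joint clamp_spring between -0.06 and 0.1 rad and angle between clamp's own z axis and vertical below 0.2 rad and angle between the x axis of clamp and the x axis of fixture, either way round below 0.3 rad and contact force between clamp and fixture above 2 N and contact force between clamp and the fingers below 0.1 N and contact force between clamp and the arm below 0.1 N), for 0.3 s.
2. the lever is pressed to about half way and steady there (value of joint lever between 0.2 and 0.4 rad and velocity of joint lever between -0.1 and 0.1 rad/s), for 0.3 s.
At the end, for the whole second after the job is handed in: Clamp alone on the bracket: jaw point within 18 mm of the mark, 4-40 mm below the edge, gripping (joint -0.06 to 0.10), upright within 0.2 rad, square within 0.3 rad, untouched; the robot holds the lever still at 0.2 to 0.4 rad with over 2 N (all of step 1 and all of step 2 and (contact force between valve and the fingers above 2 N or contact force between valve and the arm above 2 N)); the arm keeps its last pose, push and grip.
It fails at once if a bystander is moved more than 30 mm (distance of any of block, magnet, brush, hammer, offcut, wrench from where it was at the start of the episode above 0.03 m).
It also fails if it takes over 56 s, if anything falls off the work surface, if the arm or the gripper's body presses on something with over 40 N, if the wrist force passes 120 N, or if a joint passes its speed limit or range.

## Working session

There is one attempt and no reset: what is moved stays moved. The work goes in short steps, Python scripts to look and compute and a shell command to move; the robot and the scene stay as the last step left them, time stands still between calls to the robot, and variables do not carry over. Pictures are saved under pics/ and viewed, at most 12 in all, crops included, and the job is handed in when it is done.

```bash
mkdir -p pics
cat > h.py <<'E'
import numpy as np, cv2
from workcell import ctrl
from scipy.spatial.transform import Rotation as R
def save(cam,fn):
    im=ctrl.get_image(cam); cv2.imwrite('pics/'+fn,im[:,:,::-1]); return im
def ray(info,px):
    K=np.array(info['camera_matrix'],float);D=np.array(info['distortion'],float);T=np.array(info['world_from_camera'])
    u=cv2.undistortPoints(np.array([[px]],float),K,D)[0,0]
    d=T[:3,:3]@np.array([u[0],-u[1],-1.]); return T[:3,3],d
def atz(cam,px,z,info=None):
    o,d=ray(info or ctrl.camera_info(cam),px); return o+d*(z-o[2])/d[2]
def proj(cam,P,info=None):
    info=info or ctrl.camera_info(cam)
    T=np.linalg.inv(np.array(info['world_from_camera']));p=np.atleast_2d(P)@T[:3,:3].T+T[:3,3]
    p=p*[1,-1,-1]
    return cv2.projectPoints(p,np.zeros(3),np.zeros(3),np.array(info['camera_matrix'],float),np.array(info['distortion'],float))[0][:,0]
E
python3 - <<'E'
from h import *
a=save('top','top0.png');b=save('side','side0.png')
cv2.imwrite('pics/both0.png',np.vstack([a,b])[:,:,::-1][:, :])
for c in ('top','side'):
    i=ctrl.camera_info(c);print(c,np.round(i['world_from_camera'],2).tolist(),np.round(i['camera_matrix'],0).tolist())
    for l in ('clamp','rack','fixture','valve','lever_pad'):
        print(l,[(np.round(x['rect']).astype(int).tolist(),round(x['score'],2)) for x in ctrl.look_for(c,l)][:4])
print(ctrl.hold_point_z,ctrl.get_obs())
E
```

```text
top [[0.02, 0.99, -0.16, 280.04], [-1.0, 0.02, 0.0, 6.3], [0.0, 0.16, 0.99, 1656.01], [0.0, 0.0, 0.0, 1.0]] [[500.0, 0.0, 314.0], [0.0, 500.0, 201.0], [0.0, 0.0, 1.0]]
clamp [([404, 172, 421, 187], 0.53), ([139, 161, 170, 240], 0.44)]
rack [([139, 163, 168, 240], 0.66), ([387, 171, 440, 214], 0.6)]
fixture [([304, 122, 357, 174], 0.66), ([287, 192, 339, 234], 0.6)]
valve [([199, 150, 244, 218], 0.69), ([191, 239, 230, 285], 0.58), ([464, 202, 484, 262], 0.29), ([403, 168, 424, 188], 0.26)]
lever_pad [([198, 163, 223, 208], 0.84)]
side [[0.99, 0.1, -0.12, 385.07], [-0.15, 0.54, -0.83, -1144.84], [-0.02, 0.84, 0.55, 859.07], [0.0, 0.0, 0.0, 1.0]] [[464.0, 0.0, 317.0], [0.0, 464.0, 195.0], [0.0, 0.0, 1.0]]
clamp [([348, 229, 366, 272], 0.88)]
rack [([330, 258, 379, 319], 0.7)]
fixture [([356, 191, 409, 246], 0.85), ([283, 186, 328, 237], 0.64), ([292, 136, 333, 147], 0.46)]
valve [([290, 137, 346, 177], 0.57)]
lever_pad [([294, 135, 333, 151], 0.63)]
18.700000000000003 {'t': 0.6, 'qpos': array([-1.16505243e+00,  4.23112758e-01,  1.62989925e+00,  3.34384600e-05,
        1.08859936e+00, -1.89918055e-02]), 'qvel': array([-0.00187022, -0.00164649,  0.00042994, -0.00194313, -0.00105499,
       -0.00249208]), 'joint_torque': array([-1.25761606e-03, -5.44301963e+01, -2.73939943e+01,  6.43698871e-02,
        1.68990466e-02,  1.56275445e-05]), 'ee_pos': array([ 257.58058857, -569.43466546,  189.36738598]), 'orientation': array([-3.07099705e+00, -6.62140767e-01, -4.00195877e-05]), 'ft_force': array([ 0.64588206, -0.35055102,  0.13858229]), 'moment': array([ 0.06185188, -0.0486637 , -0.00265158]), 'grasp_force': 0.0, 'width': 87.42953415185437}
```

View pics/top0.png

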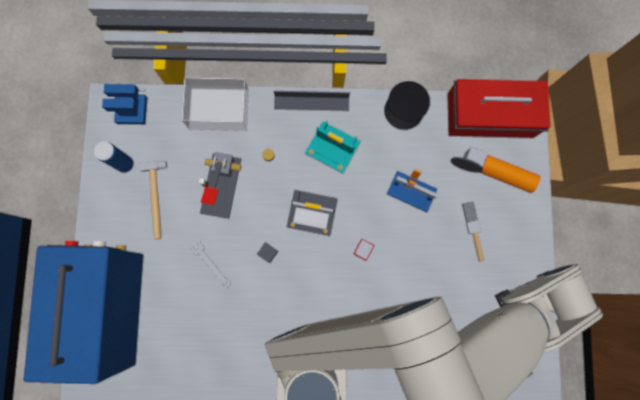

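View pics/side0.png

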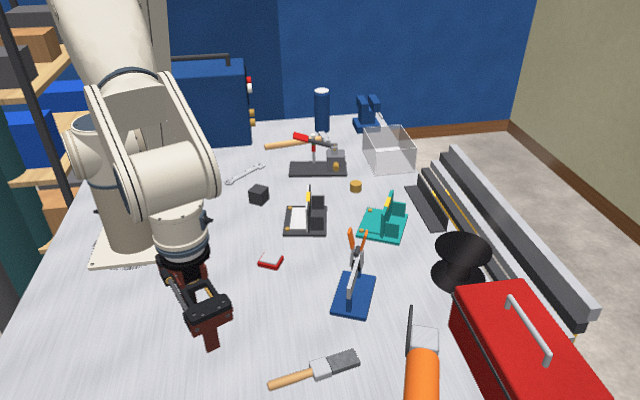

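Top view: the clamp's orange handles are at (414,177) on the blue rack (412,190). Fixture-shaped candidates are dark (313,212) and turquoise (332,147); the dark steel one with the yellow mark at (313,206) fits the description. The valve is at (220,185) with its red pad at (209,196). In the side view the clamp is at (356,250), the dark fixture at (305,215) and the valve at (318,160). I'll confirm these in one enlarged crop.

Run:
```python
from h import *
t=cv2.imread('pics/top0.png');s=cv2.imread('pics/side0.png')
def c(im,x,y,w=66,h=50):
    return cv2.resize(im[y:y+h,x:x+w],(396,300),interpolation=cv2.INTER_CUBIC)
cv2.imwrite('pics/mont.png',np.vstack([np.hstack([c(t,380,165),c(t,282,188)]),np.hstack([c(t,190,145,99,75),c(s,325,225,132,100)])]))
```

```text
(no output)
```

View pics/mont.png

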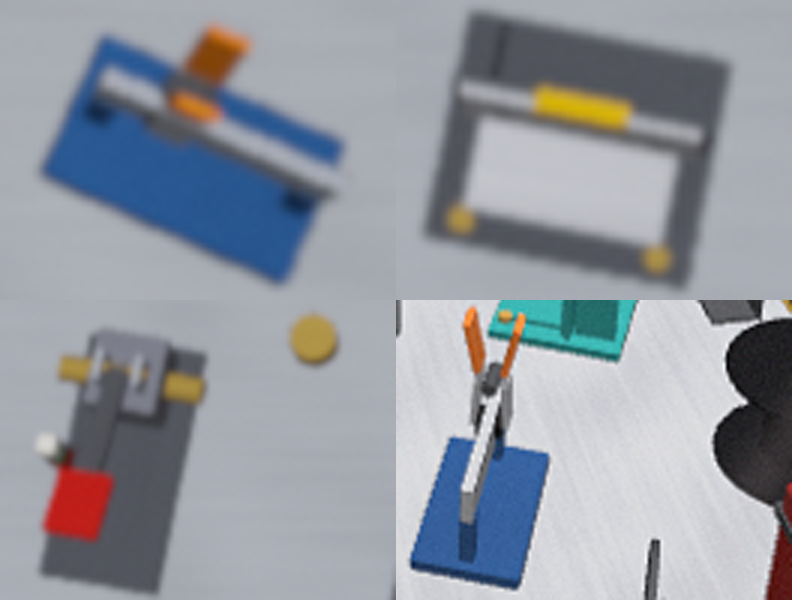

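Crop: the clamp sits on the blue rack with handles at about (418,172) and (413,182). The dark fixture has its yellow mark at about (379,206 scaled), i.e. px (313,206). The valve has a red pad with a white-topped post to its left. All are confirmed, so next I compute poses.

Run:
```python
from h import *
def tri(pt,ps):
    o1,d1=ray(ctrl.camera_info('top'),pt);o2,d2=ray(ctrl.camera_info('side'),ps)
    A=np.stack([d1,-d2],1);k=np.linalg.lstsq(A,o2-o1,rcond=None)[0]
    a,b=o1+k[0]*d1,o2+k[1]*d2;return (a+b)/2,np.linalg.norm(a-b)
cr=lambda x,y,ox,oy,s,X=0,Y=0:((x-X)/s+ox,(y-Y)/s+oy)
for n,p,q in [('far',cr(228,40,380,165,6),cr(518,318,325,225,3,396,300)),('near',cr(200,105,380,165,6),cr(472,312,325,225,3,396,300))]:
    P,e=tri(p,q);print(n,P.round(0),round(e,1))
T=lambda n,p,z:print(n,atz('top',p,z).round(0))
T('barL',cr(105,75,380,165,6),95);T('barR',cr(342,187,380,165,6),95)
T('brL',cr(462,90,282,188,6,396),95);T('brR',cr(702,135,282,188,6,396),95)
T('markL',cr(540,103,282,188,6,396),95);T('markR',cr(630,115,282,188,6,396),95)
T('pad',cr(79,505,190,145,4,0,300),141)
T('post',cr(48,440,190,145,4,0,300),128)
T('vb1',cr(42,575,190,145,4,0,300),12);T('vb2',cr(160,592,190,145,4,0,300),12);T('vb3',cr(205,350,190,145,4,0,300),12)
```

```text
far [ 613. -305.  189.] 2.4
near [ 580. -291.  188.] 2.3
barL [ 613. -259.   95.]
barR [ 555. -384.   95.]
brL [524.  73.  95.]
brR [502. -54.  95.]
markL [518.  31.  95.]
markR [512. -16.  95.]
pad [532. 327. 141.]
post [585. 357. 128.]
vb1 [494. 382.  12.]
vb2 [482. 283.  12.]
vb3 [689. 255.  12.]
```

```bash
cat >> h.py <<'E'
def go(P,yaw=None):
    """shift (tool axes) and turn from measured pose to TCP world P, tool down, tool y at yaw deg"""
    o=ctrl.get_obs();C=R.from_rotvec(o['orientation'])
    y=C.apply([0,1,0]); yaw=np.degrees(np.arctan2(y[1],y[0])) if yaw is None else yaw
    a=np.radians(yaw);Y=np.array([np.cos(a),np.sin(a),0]);Z=np.array([0,0,-1.])
    M=R.from_matrix(np.stack([np.cross(Y,Z),Y,Z],1))
    print('shift',C.inv().apply(np.array(P)-o['ee_pos']).round(1),'turn',(C.inv()*M).as_rotvec().round(3),'at',o['ee_pos'].round(1),'t',round(o['t'],2))
E
python3 -c "
from h import *
go([596,-298,250],-24)"
```

```text
shift [ 420.2 -107.9  -60.6] turn [-0.    -0.    -0.727] at [ 257.6 -569.4  189.4] t 0.6
```

```bash
python3 -m creep '[{"translation":[40,-10,-60],"angular":[0,0,-0.07],"jaw":1},{"translation":[100,-26,-61],"angular":[0,0,-0.17],"jaw":1},{"translation":[160,-41,-61],"angular":[0,0,-0.28],"jaw":1},{"translation":[220,-56,-61],"angular":[0,0,-0.38],"jaw":1},{"translation":[280,-72,-61],"angular":[0,0,-0.48],"jaw":1},{"translation":[340,-87,-61],"angular":[0,0,-0.59],"jaw":1},{"translation":[395,-101,-61],"angular":[0,0,-0.68],"jaw":1},{"translation":[420,-108,-61],"angular":[0,0,-0.727],"jaw":1}]'
python3 - <<'E'
from h import *
save('wrist','w1.png')
i=ctrl.camera_info('wrist');print(np.round(i['world_from_camera'],2).tolist())
go([596,-298,149],-24)
print(ctrl.look_for('wrist','clamp'))
print(proj('wrist',[[596,-298,188],[613,-305,188],[580,-291,188],[613,-259,95],[555,-384,95]]).round(0).tolist())
E
```

```text
t: 1.6
ee_pos: [597.8, -295.6, 250.2]
orientation: [2.631, 1.717, 0.0]
ft_force: [-0.6, -0.3, 0.2]
width: 87.6
grasp_force: 0.0
[[0.92, 0.39, 0.1, 626.84], [-0.4, 0.89, 0.23, -230.3], [0.0, -0.25, 0.97, 444.62], [0.0, 0.0, 0.0, 1.0]]
shift [ -4.5  -1.5 101.2] turn [ 0.001 -0.001  0.007] at [ 599.  -294.6  250.2] t 1.65
[{'rect': [297.4, 166.0, 358.5, 216.7], 'score': 0.62}]
[[326.0, 203.0], [350.0, 202.0], [304.0, 203.0], [326.0, 138.0], [324.0, 261.0]]
```

View pics/w1.png

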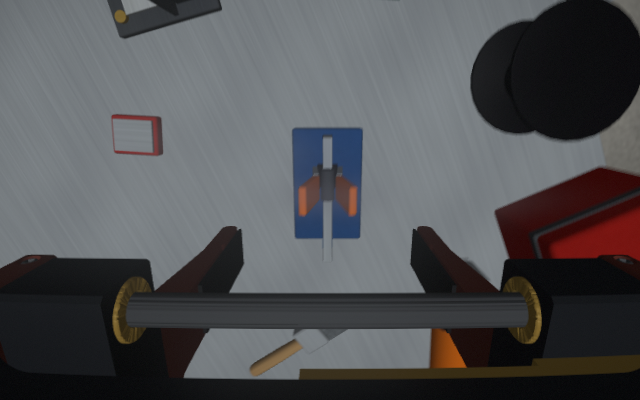

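The wrist view shows the handle tops at (302,202) and (354,202), with the bar vertical between (328,138) and (327,260). That matches the prediction to about 2 px. Next I descend, then close.

```bash
python3 -m creep '[{"translation":[0,1,15],"angular":[0,0,0],"jaw":1},{"translation":[0,1,35],"angular":[0,0,0],"jaw":1},{"translation":[0,1,55],"angular":[0,0,0],"jaw":1},{"translation":[0,1,75],"angular":[0,0,0],"jaw":1},{"translation":[0,1,90],"angular":[0,0,0],"jaw":1},{"translation":[0,1,101],"angular":[0,0,0],"jaw":1},{"translation":[0,1,101],"angular":[0,0,0],"jaw":1},{"translation":[0,1,101],"angular":[0,0,0],"jaw":1}]'
python3 - <<'E'
from h import *
go([597,-298.5,149],-24)
save('wrist','w2.png');print(ctrl.look_for('wrist','clamp'))
print(proj('wrist',[[597,-298.5,188],[613,-305,188],[580,-291,188],[597,-298,95]]).round(0).tolist())
E
```

```text
t: 2.7
ee_pos: [597.2, -298.5, 150.0]
orientation: [2.634, 1.71, 0.001]
ft_force: [-0.0, -0.3, -0.8]
width: 87.6
grasp_force: 0.0
shift [-0.1 -0.2  1. ] turn [0.001 0.    0.   ] at [ 597.2 -298.5  150. ] t 2.7
[{'rect': [277.5, 183.6, 373.5, 272.1], 'score': 0.72}, {'rect': [278.1, 129.1, 371.2, 290.9], 'score': 0.6}]
[[327.0, 252.0], [361.0, 251.0], [290.0, 253.0], [326.0, 202.0]]
```

View pics/w2.png

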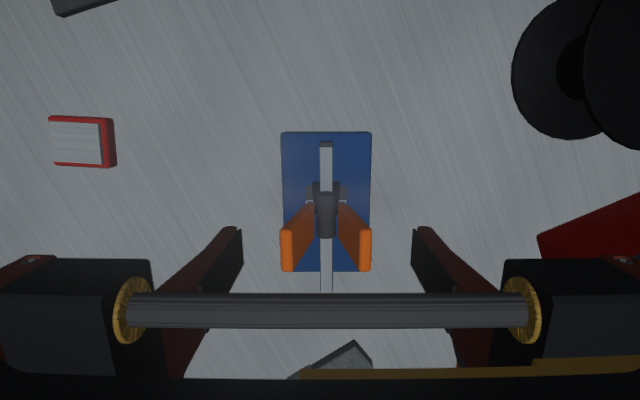

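Handle tops are centred at (326,250) against a predicted (327,252), so the fingers straddle the handles well. Next I close.

```bash
python3 -m creep '[{"translation":[0,-0.5,0],"angular":[0,0,0],"jaw":0},{"translation":[0,-0.5,0],"angular":[0,0,0],"jaw":0},{"translation":[0,-0.5,0],"angular":[0,0,0],"jaw":0},{"translation":[0,-0.5,0],"angular":[0,0,0],"jaw":0},{"translation":[0,-0.5,0],"angular":[0,0,0],"jaw":0},{"translation":[0,-0.5,0],"angular":[0,0,0],"jaw":0},{"translation":[0,-0.5,0],"angular":[0,0,0],"jaw":0},{"translation":[0,-0.5,0],"angular":[0,0,0],"jaw":0}]'
```

```text
t: 3.8
ee_pos: [596.2, -298.1, 149.3]
orientation: [-2.635, -1.711, 0.0]
ft_force: [-0.2, -0.9, -1.7]
width: 21.6
grasp_force: 30.0
```

```bash
python3 -m creep '[{"translation":[0,0,-8],"angular":[0,0,0],"jaw":0},{"translation":[0,0,-20],"angular":[0,0,0],"jaw":0},{"translation":[0,0,-35],"angular":[0,0,0],"jaw":0},{"translation":[0,0,-50],"angular":[0,0,0],"jaw":0},{"translation":[0,0,-65],"angular":[0,0,0],"jaw":0},{"translation":[0,0,-78],"angular":[0,0,0],"jaw":0},{"translation":[0,0,-85],"angular":[0,0,0],"jaw":0},{"translation":[0,0,-85],"angular":[0,0,0],"jaw":0}]'
python3 - <<'E'
from h import *
save('side','s3.png');print(ctrl.look_for('side','clamp')[:2])
save('wrist','w3.png')
s=cv2.imread('pics/s3.png')[170:290,290:410];w=cv2.imread('pics/w3.png')
cv2.imwrite('pics/m3.png',np.hstack([cv2.resize(s,(400,400),interpolation=cv2.INTER_CUBIC),w[:,120:520]]))
go([515,7.5,232],-9.8)
E
```

```text
t: 4.8
ee_pos: [596.4, -298.2, 234.9]
orientation: [2.634, 1.711, 0.001]
ft_force: [0.2, -0.2, -2.9]
width: 21.8
grasp_force: 30.0
[{'rect': [226.3, 161.1, 264.5, 186.9], 'score': 0.61}, {'rect': [350.6, 196.6, 367.1, 245.7], 'score': 0.56}]
shift [ 246.1 -198.1    1.9] turn [-0.001 -0.    -0.248] at [ 595.9 -297.9  233.7] t 4.95
```

View pics/m3.png

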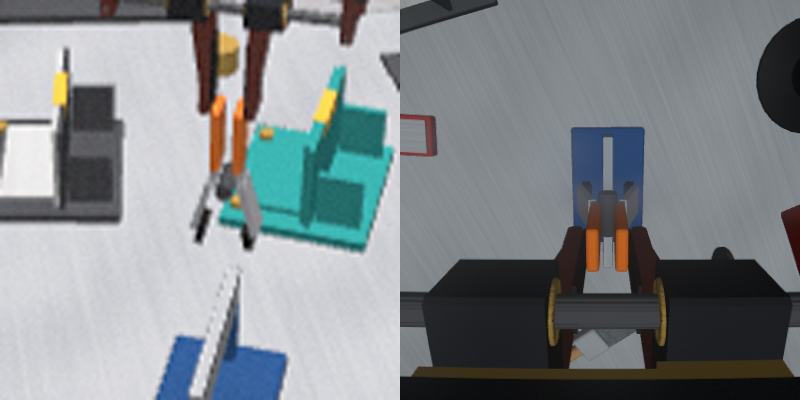

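The clamp hangs upright between the fingers with its jaws open (side crop (225,200)), clear of the rack. Next I carry it to above the mark.

```bash
python3 -m creep '[{"translation":[18,-14,0],"angular":[0,0,-0.02],"jaw":0},{"translation":[55,-44,0],"angular":[0,0,-0.05],"jaw":0},{"translation":[95,-77,0],"angular":[0,0,-0.1],"jaw":0},{"translation":[138,-111,0],"angular":[0,0,-0.14],"jaw":0},{"translation":[180,-145,0],"angular":[0,0,-0.18],"jaw":0},{"translation":[217,-175,0],"angular":[0,0,-0.22],"jaw":0},{"translation":[240,-193,0],"angular":[0,0,-0.24],"jaw":0},{"translation":[246,-198,0],"angular":[0,0,-0.248],"jaw":0}]'
python3 - <<'E'
from h import *
i=ctrl.camera_info('wrist');save('wrist','w4.png')
go([515,7.5,153],-9.8)
a=np.radians(-9.8);y=np.array([-np.sin(a),np.cos(a)])
P=[[515+k*y[0],7.5+k*y[1],95] for k in (-70,-25,0,25,70)]
print(proj('wrist',P,i).round(0).tolist())
print(ctrl.look_for('wrist','fixture')[:2])
E
```

```text
t: 5.95
ee_pos: [514.1, 9.3, 234.2]
orientation: [-2.399, -2.027, 0.001]
ft_force: [0.2, -0.2, -1.0]
width: 21.5
grasp_force: 30.0
shift [-1.4  1.  81.3] turn [-0.001 -0.     0.003] at [514.3   9.  234.3] t 6.0
[[328.0, 246.0], [328.0, 205.0], [328.0, 181.0], [328.0, 157.0], [328.0, 110.0]]
[{'rect': [268.5, 108.6, 373.6, 240.8], 'score': 0.97}, {'rect': [434.7, 117.8, 590.2, 266.6], 'score': 0.96}]
```

View pics/w4.png

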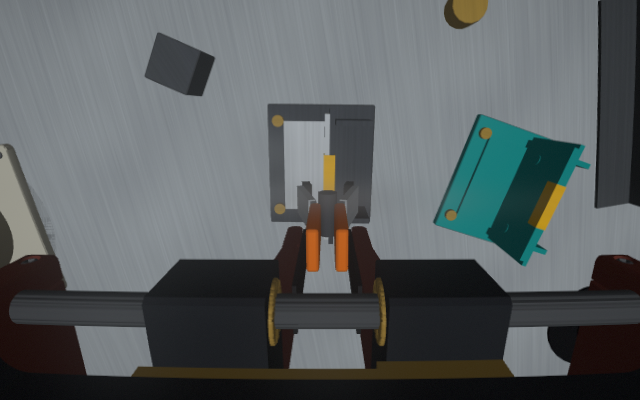

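The wrist view shows the bracket edge running (327,114)–(331,243) and the yellow mark at x=329. The prediction was x=328, so I shift 1 to 2 mm and lower.

```bash
python3 -m creep '[{"translation":[-1,2,8],"angular":[0,0,0.02],"jaw":0},{"translation":[-1,2,22],"angular":[0,0,0.02],"jaw":0},{"translation":[-1,2,37],"angular":[0,0,0.02],"jaw":0},{"translation":[-1,2,52],"angular":[0,0,0.02],"jaw":0},{"translation":[-1,2,66],"angular":[0,0,0.02],"jaw":0},{"translation":[-1,2,80],"angular":[0,0,0.02],"jaw":0},{"translation":[-1,2,89],"angular":[0,0,0.02],"jaw":0},{"translation":[-1,2,89],"angular":[0,0,0.02],"jaw":0}]'
python3 - <<'E'
from h import *
s=save('side','s5.png')[:,:,::-1][150:250,260:360];w=save('wrist','w5.png')[:,:,::-1]
cv2.imwrite('pics/m5.png',np.hstack([cv2.resize(s,(400,400),interpolation=cv2.INTER_CUBIC),w[:,120:520]]))
go([515,7.5,145],-9.8);print(ctrl.get_obs()['ft_force'])
E
```

```text
t: 7.05
ee_pos: [516.8, 5.9, 144.6]
orientation: [-2.422, -1.999, 0.002]
ft_force: [0.0, -0.5, -0.1]
width: 21.6
grasp_force: 30.0
shift [ 1.1 -2.8  0.6] turn [ 0.   -0.   -0.02] at [517.5   5.9 145.6] t 7.15
[ 0.03285526 -0.63724049 -0.65300956]
```

View pics/m5.png

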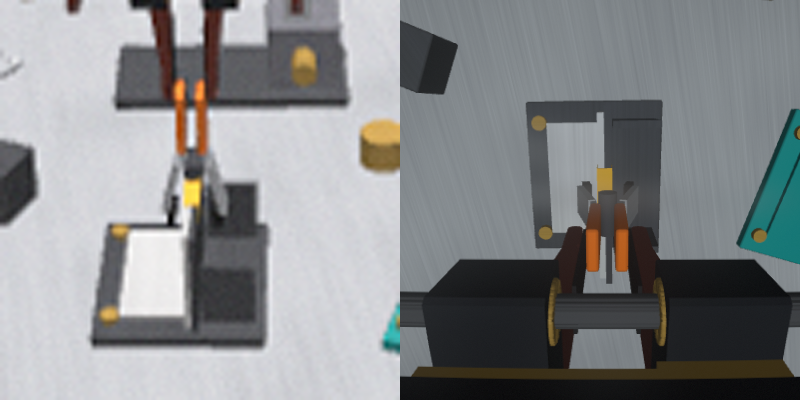

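The jaws straddle the edge at the yellow mark (side crop (192,190)), pin above the edge. Next I release.

```bash
python3 -m creep '[{"translation":[0,-1,0],"angular":[0,0,0],"jaw":0.3},{"translation":[0,-1,0],"angular":[0,0,0],"jaw":0.5},{"translation":[0,-1,0],"angular":[0,0,0],"jaw":0.7},{"translation":[0,-1,0],"angular":[0,0,0],"jaw":0.9},{"translation":[0,-1,0],"angular":[0,0,0],"jaw":1},{"translation":[0,-1,0],"angular":[0,0,0],"jaw":1},{"translation":[0,-1,0],"angular":[0,0,0],"jaw":1},{"translation":[0,-1,0],"angular":[0,0,0],"jaw":1}]'
python3 -m creep '[{"translation":[0,0,-5],"angular":[0,0,0],"jaw":1},{"translation":[0,0,-20],"angular":[0,0,0],"jaw":1},{"translation":[0,0,-40],"angular":[0,0,0],"jaw":1},{"translation":[0,0,-65],"angular":[0,0,0],"jaw":1},{"translation":[0,0,-90],"angular":[0,0,0],"jaw":1},{"translation":[0,0,-110],"angular":[0,0,0],"jaw":1},{"translation":[0,0,-120],"angular":[0,0,0],"jaw":1},{"translation":[0,0,-120],"angular":[0,0,0],"jaw":1}]'
python3 - <<'E'
from h import *
s=save('side','s6.png')[:,:,::-1][150:250,260:360];i=ctrl.camera_info('wrist');w=save('wrist','w6.png')[:,:,::-1]
cv2.imwrite('pics/m6.png',np.hstack([cv2.resize(s,(400,400),interpolation=cv2.INTER_CUBIC),w[:,120:520]]))
go([531,328,200],-7.7)
a=np.radians(-9.8);y=np.array([-np.sin(a),np.cos(a)])
print((proj('wrist',[[515+k*y[0],7.5+k*y[1],z] for k,z in ((-70,95),(0,95),(70,95),(0,182))],i)-[120,0]).round(0).tolist())
E
```

```text
t: 8.15
ee_pos: [516.3, 6.0, 145.4]
orientation: [2.423, 1.999, 0.0]
ft_force: [0.3, 0.5, 0.1]
width: 87.5
grasp_force: 0.0
t: 9.15
ee_pos: [516.6, 6.0, 266.3]
orientation: [2.422, 1.999, 0.002]
ft_force: [-0.8, 0.4, 0.4]
width: 88.0
grasp_force: 0.0
shift [319.  -46.2  64.9] turn [-0.001  0.    -0.057] at [515.8   6.  264.9] t 9.25
[[207.0, 233.0], [205.0, 173.0], [204.0, 107.0], [205.0, 192.0]]
```

View pics/m6.png

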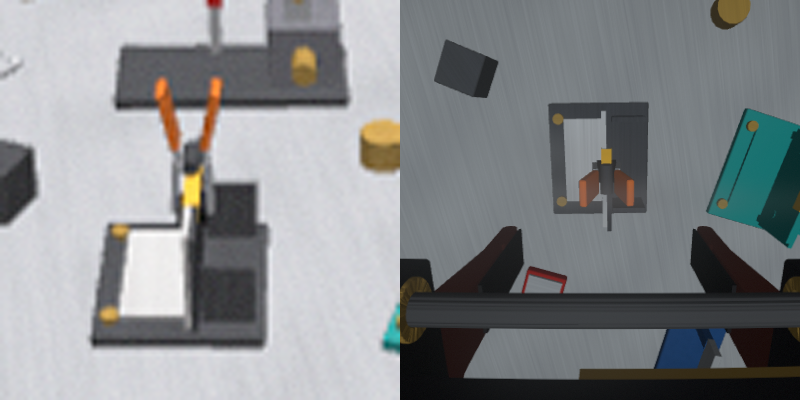

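The clamp stands upright on the yellow mark (side crop pin (193,155); wrist crop handles (583,193) and (630,193)). Next I go above the lever pad with the fingers shut.

```bash
python3 -m creep '[{"translation":[30,-4,0],"angular":[0,0,-0.005],"jaw":0},{"translation":[80,-12,5],"angular":[0,0,-0.015],"jaw":0},{"translation":[130,-19,15],"angular":[0,0,-0.023],"jaw":0},{"translation":[180,-26,30],"angular":[0,0,-0.032],"jaw":0},{"translation":[230,-33,45],"angular":[0,0,-0.04],"jaw":0},{"translation":[280,-40,55],"angular":[0,0,-0.05],"jaw":0},{"translation":[310,-45,60],"angular":[0,0,-0.056],"jaw":0},{"translation":[319,-46,65],"angular":[0,0,-0.057],"jaw":0}]'
python3 - <<'E'
from h import *
i=ctrl.camera_info('wrist');w=save('wrist','w7.png')[:,:,::-1]
for l in ('lever_pad','valve'):print(ctrl.look_for('wrist',l)[:2])
print(proj('wrist',[[532,327,141],[585,357,128],[531,328,104]],i).round(0).tolist())
go([531,328,160],-7.7)
s=save('side','s7.png')[:,:,::-1][100:200,270:370]
cv2.imwrite('pics/m7.png',np.hstack([cv2.resize(s,(400,400),interpolation=cv2.INTER_CUBIC),w[:,120:520]]))
E
```

```text
t: 10.25
ee_pos: [530.9, 329.1, 198.8]
orientation: [-2.363, -2.07, 0.003]
ft_force: [0.2, 0.2, -0.5]
width: 11.1
grasp_force: 0.0
[{'rect': [293.6, 163.7, 463.3, 228.0], 'score': 0.65}]
[{'rect': [288.2, 120.9, 489.3, 236.8], 'score': 0.84}]
[[328.0, 204.0], [390.0, 155.0], [327.0, 191.0]]
shift [ 0.9 -0.2 39.5] turn [-0.001  0.001  0.   ] at [531.1 327.1 199.5] t 10.4
```

View pics/m7.png

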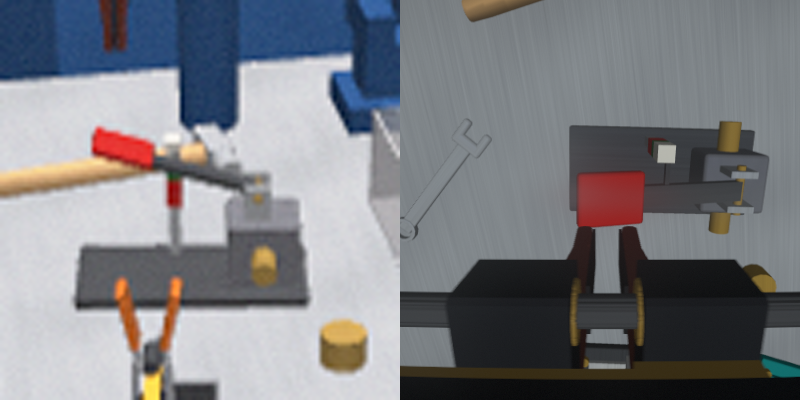

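The red pad is at wrist pixel (330,199), predicted (328,204). The lever is up and no obstacle lies under the fingers. Next I press down.

```bash
python3 -m creep '[{"translation":[3,1,15],"angular":[0,0,0],"jaw":0},{"translation":[3,1,35],"angular":[0,0,0],"jaw":0},{"translation":[3,1,50],"angular":[0,0,0],"jaw":0},{"translation":[3,1,56],"angular":[0,0,0],"jaw":0},{"translation":[3,1,62],"angular":[0,0,0],"jaw":0},{"translation":[3,1,68],"angular":[0,0,0],"jaw":0},{"translation":[3,1,74],"angular":[0,0,0],"jaw":0},{"translation":[3,1,80],"angular":[0,0,0],"jaw":0}]'
python3 -m creep '[{"translation":[0,0,5],"angular":[0,0,0],"jaw":0},{"translation":[0,0,10],"angular":[0,0,0],"jaw":0},{"translation":[0,0,13],"angular":[0,0,0],"jaw":0},{"translation":[0,0,15],"angular":[0,0,0],"jaw":0},{"translation":[0,0,15],"angular":[0,0,0],"jaw":0},{"translation":[0,0,15],"angular":[0,0,0],"jaw":0},{"translation":[0,0,15],"angular":[0,0,0],"jaw":0},{"translation":[0,0,15],"angular":[0,0,0],"jaw":0}]'
python3 - <<'E'
from h import *
s=save('side','s8.png')[:,:,::-1]
c=lambda x,y:cv2.resize(s[y:y+80,x:x+80],(400,400),interpolation=cv2.INTER_CUBIC)
cv2.imwrite('pics/m8.png',np.hstack([c(280,110),c(265,160)]))
E
```

```text
t: 11.45
ee_pos: [533.1, 330.9, 120.2]
orientation: [2.365, 2.068, 0.0]
ft_force: [-0.2, -0.3, 0.2]
width: 0.4
grasp_force: 0.0
t: 12.45
ee_pos: [533.2, 331.0, 106.1]
orientation: [-2.365, -2.068, -0.001]
ft_force: [-2.4, 0.8, 5.3]
width: 0.1
grasp_force: 2.3
```

View pics/m8.png

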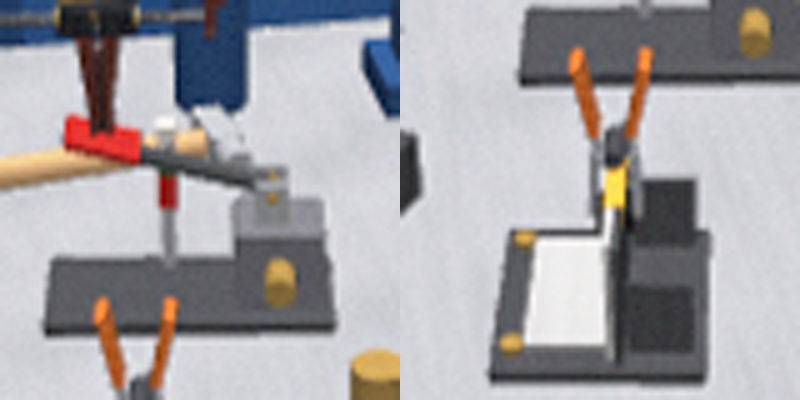

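Side view: the lever seems only partly lowered (pad at about (300,138)) and the pointer is not clearly in the green. The clamp is still fine. I compare the image with the lever geometry.

Run:
```python
from h import *
a=np.radians(-7.7);X=np.array([np.cos(a),np.sin(a),0]);Y=np.array([-X[1],X[0],0]);Z=np.array([0,0,1.])
O=np.array([531,329,0.]);H=O+125*X+95*Z
for L in (0,.1,.2,.3):
    t=.3-L;u=-X*np.cos(t)+Z*np.sin(t);n=X*np.sin(t)+Z*np.cos(t)
    P=[H+(125+k)*u+9*n+j*Y for k,j in ((27,-22),(-27,-22),(27,22),(-27,22))]+[H]
    print(L,((proj('side',P)-[280,110])*5).round(0).tolist())
o=ctrl.get_obs();print('tcp',((proj('side',[o['ee_pos']])-[280,110])*5).round(0),o['ee_pos'],o['ft_force'])
for f,x0 in (('side0',0),('s8',0)):
    im=cv2.imread(f'pics/{f}.png').astype(int);b,g,r=im[...,0],im[...,1],im[...,2]
    m=((r>130)&(g<60)&(b<60)).astype(np.uint8);m[:120]=0;m[170:]=0;m[:,:285]=0;m[:,345:]=0
    n,_,st,c=cv2.connectedComponentsWithStats(m);print(f,[(((s[:2]-[280,110])*5).tolist(),(s[2:4]*5).tolist(),s[4]) for s in st[1:] if s[4]>8])
```

```text
0 [[70.0, 132.0], [145.0, 151.0], [72.0, 105.0], [145.0, 123.0], [274.0, 181.0]]
0.1 [[65.0, 151.0], [141.0, 163.0], [66.0, 123.0], [141.0, 135.0], [274.0, 181.0]]
0.2 [[61.0, 170.0], [138.0, 175.0], [63.0, 142.0], [138.0, 147.0], [274.0, 181.0]]
0.3 [[60.0, 190.0], [137.0, 188.0], [62.0, 161.0], [137.0, 160.0], [274.0, 181.0]]
tcp [[101. 170.]] [533.23509766 331.02826543 106.06693444] [-2.25535965  0.02522658  5.28498853]
side0 [([65, 115], [75, 45], np.int32(88)), ([160, 180], [15, 30], np.int32(16))]
s8 [([65, 120], [75, 45], np.int32(82)), ([160, 180], [15, 25], np.int32(15))]
```

Run:
```python
from h import *
a=cv2.imread('pics/side0.png').astype(int)
P=lambda p:proj('side',[p]).round(1).tolist()
print('s7 tcp',P([531,328,199]),'s8 tcp',P([533.2,331,106.1]), 'z141',P([533.2,331,141]))
for f,x,ys in (('s7',299,range(100,150)),('s8',300,range(124,152))):
    b=cv2.imread(f'pics/{f}.png').astype(int)
    for X in (x-2,x,x+2): print(f,X,[(y,*b[y,X][::-1].tolist()) for y in ys if abs(b[y,X]-a[y,X]).sum()>60])
c=ctrl.get_image('side').astype(int)[:,:,::-1]; o=ctrl.get_obs()
print(abs(c-cv2.imread('pics/s8.png')).sum(2)[120:160,285:345].max(),o['ee_pos'],o['ft_force'])
i=ctrl.camera_info('wrist');w=ctrl.get_image('wrist').astype(int)
m=((w[...,0]>110)&(w[...,1]<60)&(w[...,2]<60)).astype(np.uint8);n,_,st,_=cv2.connectedComponentsWithStats(m);print([s.tolist() for s in st[1:] if s[4]>60])
print(proj('wrist',[[532,329,141],[531,329,104],o['ee_pos']],i).round(0).tolist())
```

```text
s7 tcp [[298.7, 120.3]] s8 tcp [[300.3, 144.1]] z141 [[299.9, 135.2]]
s7 297 [(100, 64, 38, 37), (101, 75, 45, 42), (102, 72, 40, 39), (103, 69, 37, 38), (104, 71, 40, 38), (105, 76, 43, 41), (106, 72, 39, 37), (107, 71, 43, 40), (108, 73, 36, 36), (109, 71, 35, 32), (110, 73, 37, 33), (111, 73, 37, 30), (112, 68, 48, 59)]
s7 299 [(100, 69, 36, 30), (101, 65, 36, 26), (102, 67, 34, 32), (103, 68, 38, 31), (104, 66, 41, 34), (105, 62, 39, 33), (106, 60, 35, 30), (107, 62, 39, 34), (108, 56, 33, 31), (109, 61, 40, 39), (110, 65, 48, 53), (111, 59, 42, 45), (112, 52, 53, 73)]
s7 301 [(100, 77, 51, 58), (101, 75, 47, 60), (102, 79, 54, 68), (103, 78, 53, 71), (104, 68, 59, 79), (105, 65, 56, 76), (106, 75, 61, 80), (107, 76, 57, 79), (108, 67, 51, 68), (109, 75, 52, 69), (110, 71, 54, 71), (111, 74, 63, 80)]
s8 298 [(124, 73, 38, 33), (125, 75, 43, 38), (126, 74, 39, 37), (127, 72, 36, 33), (128, 69, 35, 28), (129, 70, 33, 26), (130, 73, 35, 26), (131, 65, 31, 21), (132, 66, 26, 18), (133, 71, 36, 32), (134, 67, 41, 37), (135, 63, 44, 36), (136, 86, 45, 39), (137, 181, 47, 43), (139, 211
[... 176 characters left out ...]
30, 45, 31, 27), (131, 43, 26, 28), (132, 47, 29, 31), (133, 42, 35, 31), (134, 32, 25, 22), (135, 34, 30, 33), (136, 157, 42, 39), (139, 224, 48, 44), (140, 168, 35, 34), (141, 158, 81, 61), (142, 168, 126, 90)]
s8 302 [(124, 78, 44, 39), (125, 85, 55, 53), (126, 99, 78, 74), (127, 107, 91, 90), (128, 103, 84, 84), (129, 108, 95, 95), (130, 119, 107, 110), (131, 118, 106, 105), (132, 100, 80, 82), (133, 106, 89, 88), (134, 101, 72, 68), (135, 107, 43, 39), (136, 139, 39, 33), (140, 216, 50, 46), (141, 138, 32, 28), (142, 147, 89, 65)]
30 [533.23379219 331.03240294 106.06415226] [-2.2898805   0.29529695  5.57956971]
[[276, 208, 101, 52, 3478]]
[[325.0, 254.0], [323.0, 229.0], [327.0, 227.0]]
```

Numbers agree across the side and wrist views: contact is real (5 N), the visible finger tips sit about 28 mm above the reported TCP, and the pad is still at about 137 mm. So I press about 30 mm further, checking force and pad as I go.

```bash
python3 -m creep '[{"translation":[0,0,3],"angular":[0,0,0],"jaw":0},{"translation":[0,0,7],"angular":[0,0,0],"jaw":0},{"translation":[0,0,11],"angular":[0,0,0],"jaw":0},{"translation":[0,0,15],"angular":[0,0,0],"jaw":0},{"translation":[0,0,19],"angular":[0,0,0],"jaw":0},{"translation":[0,0,22],"angular":[0,0,0],"jaw":0},{"translation":[0,0,24],"angular":[0,0,0],"jaw":0},{"translation":[0,0,24],"angular":[0,0,0],"jaw":0}]'
cat > m.py <<'E'
from h import *
im=save('side','last.png').astype(int);r,g,b=im[...,0],im[...,1],im[...,2]
m=((r>130)&(g<60)&(b<60)).astype(np.uint8);m[:120]=0;m[170:]=0;m[:,:285]=0;m[:,345:]=0
l=cv2.connectedComponentsWithStats(m);print('red',[(s.tolist(),c.round(1).tolist()) for s,c in zip(l[2][1:],l[3][1:]) if s[4]>8])
ys,xs=np.nonzero(m[:,285:318]);xs=xs+285
for x in (295,306):print('col',x,ys[xs==x].min(),ys[xs==x].max())
a=np.radians(-7.7);X=np.array([np.cos(a),np.sin(a),0]);Y=np.array([-X[1],X[0],0]);Z=np.array([0,0,1.]);O=np.array([531,329,0.]);H=O+125*X+95*Z
for L in (0,.1,.2,.3,.4):
    t=.3-L;u=-X*np.cos(t)+Z*np.sin(t);n=X*np.sin(t)+Z*np.cos(t)
    q=proj('side',[H+(125+k)*u+9*n+j*Y for k,j in ((27,-22),(-27,-22),(27,22),(-27,22))]);print(L,q.round(1).tolist())
o=ctrl.get_obs();print(o['ee_pos'],o['ft_force'],o['t'])
E
python3 m.py
```

```text
t: 13.6
ee_pos: [532.6, 331.3, 82.0]
orientation: [-2.365, -2.067, -0.0]
ft_force: [-3.6, 0.9, 6.7]
width: 0.5
grasp_force: 3.5
red [([292, 140, 15, 7, 75], [298.8, 143.7])]
col 295 141 146
col 306 141 146
0 [[294.1, 136.4], [309.1, 140.2], [294.4, 130.9], [309.1, 134.7]]
0.1 [[292.9, 140.2], [308.2, 142.6], [293.3, 134.7], [308.2, 137.0]]
0.2 [[292.2, 144.1], [307.6, 145.1], [292.6, 138.5], [307.6, 139.5]]
0.3 [[292.0, 147.9], [307.3, 147.6], [292.3, 142.3], [307.3, 141.9]]
0.4 [[292.1, 151.8], [307.3, 150.1], [292.5, 146.1], [307.3, 144.4]]
[532.61566526 331.30895732  82.04554305] [-4.30544624  1.1036637   6.49866116] 13.65
```

Lever is at about 0.22 by pad position, slope and force. About 8 mm more reaches half way.

```bash
python3 -m creep '[{"translation":[0,0,2],"angular":[0,0,0],"jaw":0},{"translation":[0,0,4],"angular":[0,0,0],"jaw":0},{"translation":[0,0,6],"angular":[0,0,0],"jaw":0},{"translation":[0,0,8],"angular":[0,0,0],"jaw":0},{"translation":[0,0,8],"angular":[0,0,0],"jaw":0},{"translation":[0,0,8],"angular":[0,0,0],"jaw":0},{"translation":[0,0,8],"angular":[0,0,0],"jaw":0},{"translation":[0,0,8],"angular":[0,0,0],"jaw":0}]'
python3 m.py | grep -v '^0'
python3 - <<'E'
from h import *
for f in ('side0','last'):
    im=cv2.imread(f'pics/{f}.png')
    print(f,[(y,im[y,313:316].mean(0)[::-1].astype(int).tolist()) for y in range(132,156)])
print(ctrl.look_for('side','clamp')[:2])
a,b=[cv2.imread(f'pics/{f}.png').astype(int)[185:235,285:325] for f in ('s6','last')];print('clamp change px',(abs(a-b).sum(2)>60).sum())
E
```

```text
t: 14.65
ee_pos: [532.3, 331.4, 74.1]
orientation: [-2.364, -2.067, 0.0]
ft_force: [-4.2, 1.5, 8.3]
width: 0.3
grasp_force: 3.9
red [([292, 143, 15, 6, 77], [298.7, 145.8])]
col 295 143 148
col 306 145 148
[532.27551453 331.35403149  74.07759366] [-5.02837137  1.14657017  8.38719404] 14.7
side0 [(132, [214, 215, 220]), (133, [228, 226, 226]), (134, [238, 237, 233]), (135, [219, 215, 211]), (136, [182, 171, 161]), (137, [185, 168, 148]), (138, [162, 147, 132]), (139, [136, 125, 114]), (140, [99, 97, 96]), (141, [84, 85, 91]), (142, [66, 66, 70]), (143, [51, 66, 57]), (144, [73, 82, 60]), (145, [130, 76, 65]), (146, [156, 62, 61]), (147, [150, 61, 61]), (148, [153, 66, 65]), (149, [153, 58, 59]), (150, [156, 61, 61]), (151, [152, 91, 92]), (152, [152, 139, 143]), (153, [153, 155, 158]), (154, [151, 153, 157]), (155, [152, 151, 156])]
last [(132, [210, 211, 216]), (133, [227, 226, 226]), (134, [236, 234, 230]), (135, [217, 213, 208]), (136, [179, 168, 159]), (137, [190, 174, 154]), (138, [190, 174, 155]), (139, [181, 167, 152]), (140, [174, 162, 148]), (141, [147, 144, 128]), (142, [103, 126, 103]), (143, [94, 121, 105]), (144, [96, 113, 101]), (145, [90, 87, 90]), (146, [86, 87, 93]), (147, [67, 69, 73]), (148, [77, 61, 62]), (149, [130, 65, 65]), (150, [156, 59, 58]), (151, [152, 93, 94]), (152, [148, 135, 139]), (153, [151, 154, 158]), (154, [152, 152, 156]), (155, [151, 153, 155])]
[{'rect': [289.0, 134.4, 346.1, 178.1], 'score': 0.24}]
clamp change px 0
```

Vertical force is 8.3 N, the half-way value. The pad is level and steady, and the clamp image is unchanged (0 changed pixels), so I hand in.

```bash
python3 -c "
from workcell import ctrl
print(ctrl.close_job())"
```

```text
the job is handed in; nothing more can be done
None
```

I handed the job in with the clamp clipped squarely over the yellow mark and let go, and the lever held steady about half way (an estimated 0.29 rad, pressing with 8 N); the hand-in gave no verdict.

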